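Sander guard check: bond test and hood held at 45 degrees

TASK

Do the safety check on the drum sander: take the test prod from its wooden holder, touch its tip on top of the left bonding stud and then of the right one, letting it rest there for a moment each time, and put the prod fully back in the holder with the hood still shut. Then lift the sander's hood to 45 degrees and finish while the gripper's fingers hold it still there, because it falls shut when let go. Leave everything else on the table where it is.

Things in the scene. Friction and masses are not known exactly. Their poses are not given: they have to be found in the camera images.
- sander: bench drum sander, fixed to the table: grey base 190 (x) x 240 (y) x 51 mm high with a sanding drum under a hinged steel hood. Origin: on the table under the base (base reaches 100 mm ahead of it, 90 mm behind); its -x side is the front with the hood's handle, +x the back with the dust port, +y its left as seen from the robot, z up.
- hood (a joint): opening angle of the hood, rad: 0 = shut (front edge resting down), grows as the front is lifted, stop at 1.4; 45 degrees = 0.785. A plain free hinge: the hood (0.3 to 0.5 kg) falls shut from any angle when let go. A quadrant beside the hinge on the left is ticked every 15 degrees with a long tick at 45.
- hood_hinge (a point): middle of the hood's hinge axis, which runs along the sander's y, at the back of the hood; 75 mm behind the sander's origin and 115 mm above the table. When shut the hood covers from here 145 mm to the front, 140 mm wide, its top at the hinge's height, walls 58 mm down.
- hood_grip (a point): centre of the hood's handle, which moves with the hood: a round black bar 10 mm thick along the sander's y, held by two stays of 8 mm thickness at 41 mm either side of its centre (74 mm free between them). It lies level with the hood's top, 195 mm from the hinge axis and 50 mm ahead of the hood's front wall, 64 mm above the base when shut. Free above and below. The point's axes turn with the hood: x and y as the sander's when shut.
- stud_left: the left bonding stud: bare metal stud, 14 mm across, 10 mm high on a 20 mm washer, standing on the sander's deck beside the hood on its left (+y). Fixed. Origin at its foot.
- stud_left_top (a point): centre of the left stud's flat top, 61 mm above the table, 25 mm out from the hood's side wall.
- stud_right: the right bonding stud, the same on the hood's right (-y). Origin at its foot.
- stud_right_top (a point): centre of the right stud's flat top, 61 mm above the table, 25 mm out from the hood's side wall.
- holder: wooden block 70x70x60 mm fixed to the table, with one upright round blind hole in its top: 18.5 mm wide, 50 mm deep (hole floor 10 mm above the table). Origin: middle of its underside, straight below the hole; z up.
- prod: test prod, a loose rod 158 mm long and 60 g: black round handle 16 mm thick from 20 to 150 mm above the tip, short cone to a blunt steel tip 5 mm wide, small steel cap on top. Stands tip down in the holder's hole at the start, leaning up to 0.08 rad in its play. Origin at the tip; z runs along the rod to the cap.
- prod_tip (a point): the prod's tip (same point as its origin); 10 mm above the table when the prod is fully home in the holder.
- cross_20: small rounded wooden hand cross, 67x117x25 mm, lying between robot and work; a bystander
- blank_3: flat sawn wooden cross blank, 56x101x21 mm, lying front right; a bystander
Mind the look-alikes: they are no part of the job. Of the things that look like the holder, take the one that is farthest to the robot's left at the start.

How it is judged:
On the way, in this order (a step that is already met when the one before it is completed fails the run):
1. the prod's tip stands on the left stud, hood shut (contact force between prod and stud_left above 0.5 N and horizontal distance between prod_tip and stud_left_top below 0.01 m and z of prod_tip in the frame of stud_left_top below 0.004 m and value of joint hood below 0.1 rad), for 0.2 s.
2. the prod's tip stands on the right stud, hood shut (contact force between prod and stud_right above 0.5 N and horizontal distance between prod_tip and stud_right_top below 0.01 m and z of prod_tip in the frame of stud_right_top below 0.004 m and value of joint hood below 0.1 rad), for 0.2 s.
3. the prod is let go, fully home in the holder, hood still shut (horizontal distance between prod_tip and holder below 0.012 m and z of prod_tip in the frame of holder below 0.016 m and angle between prod's own z axis and vertical below 0.2 rad and contact force between the fingers and prod below 0.1 N and value of joint hood below 0.1 rad), for 0.2 s.
At the end, for the whole second after the job is handed in: The hood is held still by the gripper's fingers at 45 degrees within 5 (0.698 to 0.873 rad, slower than 0.05 rad/s); the prod stands fully home in the holder (tip within 6 mm of the hole's floor), and the bystanders lie within 30 mm of where they were (value of joint hood between 0.698 and 0.873 rad and velocity of joint hood between -0.05 and 0.05 rad/s and contact force between the fingers and sander above 0.5 N and contact force between prod and sander below 0.05 N and horizontal distance between prod_tip and holder below 0.012 m and z of prod_tip in the frame of holder below 0.016 m and angle between prod's own z axis and vertical below 0.2 rad and distance of each of cross_20, blank_3 from where it was at the start of the episode below 0.03 m); the arm keeps its last pose, push and grip.
It fails at once if a bystander is pushed more than 30 mm (distance of any of cross_20, blank_3 from where it was at the start of the episode above 0.03 m).
It also fails if it takes over 72 s, if anything falls off the work surface, if the arm or the gripper's body presses on something with over 40 N, if the wrist force passes 120 N, or if a joint passes its speed limit or range.

ROBOT

A 6-joint arm with a two-finger parallel gripper is mounted at the origin on a cart in front of the work surface, level with it; the furniture and walls round the work are solid. World frame = base frame: x ahead of the robot, y to its left, z up, the work surface at z = 0. Lengths are in m, angles in rad, forces in N, time in s.
With the tool pointing down it reaches from about 0.35 to 0.975 m from the base axis. Payload 7.1 kg.
Tool frame: the origin (TCP) lies midway between the tips of the shut fingers; the grasp point (between the pads) lies 19 mm behind it; z points along the fingers, x is the direction in which the jaws open and shut, and the axes are right-handed (so a half turn about z gives the same grasp; the last joint's range is limited). The gripper opens to 88 mm and grips with 3 to 60 N. Pads are 20 mm wide; open, the fingers measure 115 mm over their backs; the gripper's body (75 mm by 178 mm) begins 61 mm behind the grasp point.
Start: joints at [-1.199, 0.423, 1.63, -0, 1.089, -0.019], TCP at [0.238, -0.578, 0.191] pointing down, gripper open.
Joint ranges: [-3, 3], [-0.9, 2.11], [0.09, 2.58], [-1.31, 4.45], [0.11, 2.69], [-2.54, 2.54]. Speed limits (rad/s): [2.39, 2.39, 3.01, 3.14, 3.14, 3.14].

INTERFACE

Orientations are given as a unit quaternion [w, x, y, z].
In Python, from station import move_pose, movel, movej, command_gripper, wait, inverse_kinematics, read_camera, camera_info, MotionError, job_done, get_time, get_joint_pos, get_qvel, get_effort, get_tcp_pos, get_ee_rot, get_ft_force, get_ft_torque, get_grip_width gives the robot as it stands. Calls block until the motion is done:
- move_pose(position, orientation): joint-space move of the TCP to a pose.
- movel(position, frame=None, v=0.15, until_force=None): straight line of the TCP; frame=None keeps the orientation; v is the mean speed in m/s. With until_force (N) it stops when the force on the tool has changed by that much, and returns True; else False.
- movej(angles): joint-space move.
- command_gripper(opening): opening from 0.0 (shut) to 1.0 (fully open); the grip force is fixed at half the most; returns when the fingers have stopped.
- wait(seconds).
- inverse_kinematics(position, orientation): joint angles nearest the present ones, or None.
- read_camera(name): name is "side" or "top" or "wrist"; returns the picture (384x512x3 uint8, red, green, blue); there is no depth.
- camera_info(name): a dict with "intrinsics" (3x3 intrinsics, pixels), "T" (4x4, takes a point from camera to world coordinates); the wrist camera has in their place "tool_from_camera" (4x4, takes a point from camera to tool coordinates, whose origin is the TCP and whose axes are the tool frame's). Camera axes: x right, y up, looking along -z (the intrinsics and any distortion apply to the point x, -y, -z); pixel columns grow to the right and rows downward; lengths in m; the calibration is good to about 2 mm. A picture is of the moment at which its call begins: read the wrist's pose just before it. camera_info takes no time and is no camera call.
A pose or a line that the arm cannot do raises MotionError and nothing moves.
- job_done(): hands the job in, once; it reports no verdict.
Readings, each from a call of its own:
- get_time(): time.
- get_joint_pos(): joint angles.
- get_qvel(): joint speeds.
- get_effort(): joint torques, N m.
- get_tcp_pos(): TCP position.
- get_ee_rot(): TCP orientation.
- get_ft_force(): force on the tool from outside, world axes, zero at the start.
- get_ft_torque(): the same for the moment, N m.
- get_grip_width(): opening from 0.0 (shut) to 1.0 (fully open).
Only numpy, scipy, OpenCV 4.12 (cv2) and the standard library are available. Lean on these libraries where they do the work, as an engineer would, in place of code of your own. Each camera call takes 0.05 s, during which the arm holds its last target.

## Working session

There is one attempt and no reset: what is moved stays moved. The work goes in short steps, each a Python script; the robot and the scene stay as the last script left them, time stands still between calls to the robot, and variables do not carry over. Pictures are saved under pics/ and viewed, and the job is handed in when it is done.

```bash
ls; mkdir -p pics; python3 - <<'E'
from station import *
import cv2,numpy as np
np.set_printoptions(precision=4,suppress=True)
for n in ["side","top","wrist"]:
    im=read_camera(n); cv2.imwrite(f"pics/{n}0.png",im[:,:,::-1]); print(n,camera_info(n))
print(get_time(),get_tcp_pos(),get_ee_rot(),get_grip_width(),get_ft_force())
E
```

```text
pics
side {'intrinsics': array([[390.5326,   0.    , 248.8228],
       [  0.    , 390.5326, 190.8253],
       [  0.    ,   0.    ,   1.    ]]), 'T': array([[-0.8511,  0.2852, -0.4408,  0.0211],
       [-0.5249, -0.4427,  0.727 ,  0.7661],
       [ 0.0122,  0.8501,  0.5265,  0.662 ],
       [ 0.    ,  0.    ,  0.    ,  1.    ]])}
top {'intrinsics': array([[364.0234,   0.    , 249.3259],
       [  0.    , 364.0234, 199.9743],
       [  0.    ,   0.    ,   1.    ]]), 'T': array([[ 0.0202,  0.9986, -0.0491,  0.4521],
       [-0.9996,  0.021 ,  0.0168, -0.0205],
       [ 0.0178,  0.0488,  0.9987,  1.0977],
       [ 0.    ,  0.    ,  0.    ,  1.    ]])}
wrist {'intrinsics': array([[316.698 ,   0.    , 258.3938],
       [  0.    , 316.698 , 188.5614],
       [  0.    ,   0.    ,   1.    ]]), 'tool_from_camera': array([[ 1.    , -0.0001,  0.    ,  0.    ],
       [-0.0001, -0.965 , -0.2622, -0.0725],
       [ 0.0001,  0.2622, -0.965 , -0.1924],
       [ 0.    ,  0.    ,  0.    ,  1.    ]])}
0.15 [ 0.2379 -0.5774  0.1907] [-0.0004  0.8309 -0.5564 -0.0005] 1.0021209653030907 [0.556  0.6829 0.1357]
```

View pics/side0.png

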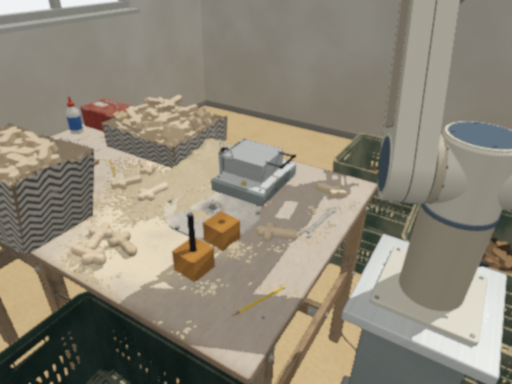

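View pics/top0.png

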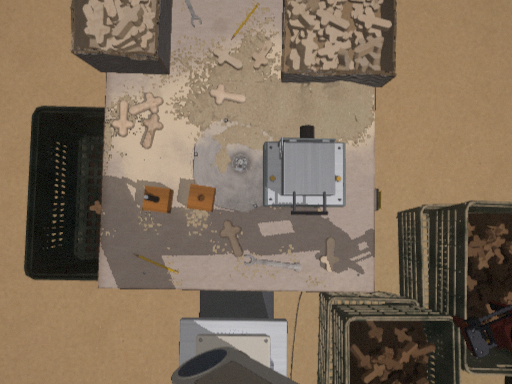

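The top view shows the prod in the left wooden block at about (157,198), an empty look-alike at (201,197), and the sander at (305,172) with studs near (272,178) and (337,178) and its handle bar near (309,211). I'll enlarge to measure them.

```bash
cat > h.py <<'E'
import numpy as np,cv2
from station import *
np.set_printoptions(precision=4,suppress=True)
def ray(n,u,v,T=None,K=None):
    if T is None:
        c=camera_info(n);T=c["T"];K=c["intrinsics"]
    d=np.array([(u-K[0,2])/K[0,0],-(v-K[1,2])/K[1,1],-1.]);return T[:3,3],T[:3,:3]@d
def plane(n,u,v,z,T=None,K=None):
    o,d=ray(n,u,v,T,K);return o+d*(z-o[2])/d[2]
def proj(n,p,T=None,K=None):
    if T is None:
        c=camera_info(n);T=c["T"];K=c["intrinsics"]
    q=T[:3,:3].T@(np.asarray(p)-T[:3,3]);return np.array([K[0,2]+K[0,0]*q[0]/-q[2],K[1,2]-K[1,1]*q[1]/-q[2]])
def wristT():
    p=get_tcp_pos();q=get_ee_rot();c=camera_info("wrist")
    from scipy.spatial.transform import Rotation as R
    T=np.eye(4);T[:3,:3]=R.from_quat([q[1],q[2],q[3],q[0]]).as_matrix();T[:3,3]=p
    return T@c["tool_from_camera"],c["intrinsics"]
def two(n1,u1,n2,u2):
    o1,d1=ray(n1,*u1);o2,d2=ray(n2,*u2)
    A=np.stack([d1,-d2],1);s=np.linalg.lstsq(A,o2-o1,rcond=None)[0]
    a=o1+s[0]*d1;b=o2+s[1]*d2;return (a+b)/2,np.linalg.norm(a-b)
E
python3 - <<'E'
import cv2
t=cv2.imread("pics/top0.png")
a=cv2.resize(t[120:225,130:230],None,fx=5,fy=5,interpolation=cv2.INTER_CUBIC)
a=cv2.resize(t[120:225,255:355],None,fx=5,fy=5,interpolation=cv2.INTER_CUBIC);cv2.imwrite("pics/sz.png",a)
a=cv2.resize(t[175:220,130:225],None,fx=7,fy=7,interpolation=cv2.INTER_CUBIC);cv2.imwrite("pics/hz.png",a)
s=cv2.imread("pics/side0.png")
a=cv2.resize(s[130:290,160:310],None,fx=3.7,fy=3.7,interpolation=cv2.INTER_CUBIC);cv2.imwrite("pics/sidez.png",a)
E
```

```text
(no output)
```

View pics/sz.png

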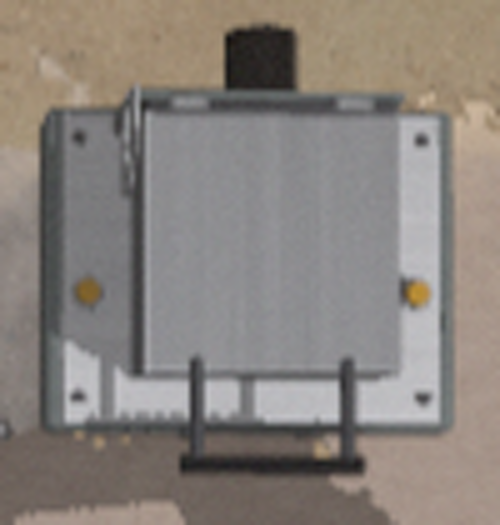

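View pics/hz.png

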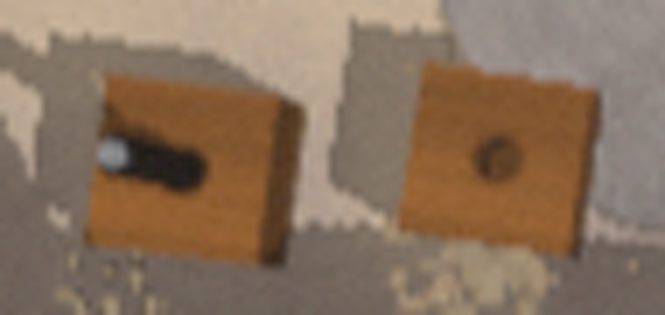

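View pics/sidez.png

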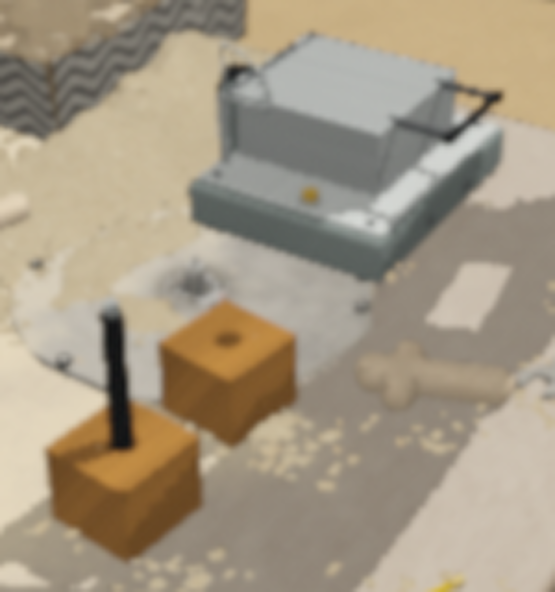

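```bash
python3 - <<'E'
from h import *
def H(x,y):return ((x+.5)/7-.5+130,(y+.5)/7-.5+175)
def S(x,y):return ((x+.5)/5-.5+255,(y+.5)/5-.5+120)
def D(x,y):return ((x+.5)/3.7-.5+160,(y+.5)/3.7-.5+130)
c=[plane("top",*H(*p),.06)[:2] for p in [(105,74),(283,97),(263,263),(89,243)]]
print("holder corners",c,np.mean(c,0),[np.linalg.norm(c[i]-c[i-1]) for i in range(4)])
cap,e=two("top",H(113,154),"side",D(111,309));print("cap",cap,e)
print("prod base at hole z.06",plane("top",*H(186,172),.06),plane("side",*D(121,446),.06))
for n,p,z,q in [("L",(88,291),.061,D(310,193)),("R",(417,293),.061,None)]:
    print(n,plane("top",*S(*p),z), plane("side",*q,.061) if q else "")
for n,p,q in [("barL",(180,466),(450,137)),("barR",(365,465),(498,95))]:
    print(n,plane("top",*S(*p),.115),plane("side",*D(*q),.115),two("top",S(*p),"side",D(*q)))
c=[plane("top",*S(*p),.051)[:2] for p in [(50,112),(448,114),(450,428),(45,425)]]
print("base",c,np.mean(c,0),[np.linalg.norm(c[i]-c[i-1]) for i in range(4)])
c=[plane("top",*S(*p),.115)[:2] for p in [(143,112),(398,112),(398,373),(143,373)]]
print("hood",c,np.mean(c,0),[np.linalg.norm(c[i]-c[i-1]) for i in range(4)])
E
```

```text
holder corners [array([0.5391, 0.2609]), array([0.5313, 0.1886]), array([0.4637, 0.1946]), array([0.4703, 0.265 ])] [0.5011 0.2273] [np.float64(0.06891463417635535), np.float64(0.0727786227986394), np.float64(0.06790482532346112), np.float64(0.07077452640417159)]
cap [0.5005 0.2285 0.1632] 0.0016665134875086234
prod base at hole z.06 [0.4999 0.2268 0.06  ] [0.4978 0.2316 0.06  ]
L [ 0.568  -0.1022  0.061 ] [ 0.5654 -0.0991  0.061 ]
R [ 0.5711 -0.2914  0.061 ] 
barL [ 0.4681 -0.1494  0.115 ] [ 0.4697 -0.1568  0.115 ] (array([ 0.4671, -0.1493,  0.1192]), np.float64(0.002027743488660652))
barR [ 0.4707 -0.2498  0.115 ] [ 0.4704 -0.2456  0.115 ] (array([ 0.4714, -0.2499,  0.113 ]), np.float64(0.0016029784950089047))
base [array([ 0.6731, -0.0791]), array([ 0.6774, -0.3113]), array([ 0.4943, -0.3138]), array([ 0.4911, -0.0795])] [ 0.584  -0.1959] [np.float64(0.18192006686876086), np.float64(0.23226222176013717), np.float64(0.18317074879376777), np.float64(0.23434387821245095)]
hood [array([ 0.6608, -0.1263]), array([ 0.6641, -0.266 ]), array([ 0.521 , -0.2673]), array([ 0.518 , -0.1285])] [ 0.591 -0.197] [np.float64(0.14272906298059668), np.float64(0.13978104437244593), np.float64(0.1430991894870788), np.float64(0.13879473580381774)]
```

Stud spacing comes out at 189 mm (190 expected), the hood at about 140 x 143 mm, and the block at about 70 mm, so the measurements fit. Next I'll hover over the prod and look with the wrist camera.

```bash
python3 - <<'E'
from h import *
q=[0,1,0,0]
print(inverse_kinematics([.5,.2275,.28],q),inverse_kinematics([.5,-.29,.2],q),inverse_kinematics([.53,-.2,.25],q))
move_pose([.5,.2275,.27],q)
T,K=wristT(); im=read_camera("wrist"); cv2.imwrite("pics/w1.png",im[:,:,::-1]); np.save("w1T.npy",T)
print(get_time(),get_tcp_pos(),get_joint_pos())
for z in (.06,.168): print(proj("",[.501,.2275,z],T,K))
E
```

```text
[ 0.4053  0.2174  1.7084 -0.      1.2158  0.4053] [-0.5462  0.3445  1.7285 -0.      1.0685 -0.5462] [-0.3818  0.2734  1.7055 -0.      1.1628 -0.3818]
3.1833 [0.5003 0.2269 0.2699] [ 0.4042  0.2269  1.7198 -0.0001  1.195   0.4053]
[258.3069 160.0021]
[258.229  179.7888]
```

View pics/w1.png

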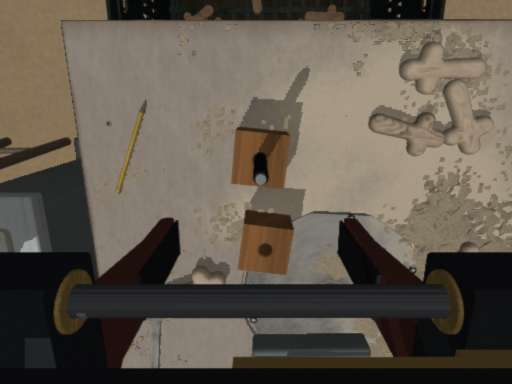

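The cap shows at (261,180) and the hole entry near (260,157). That puts the prod almost upright at x≈0.502, y≈0.2275. I'll grasp it, lift it and check the tip in hand.

```bash
python3 - <<'E'
from h import *
movel([.502,.2275,.111],v=.12)
f0=get_ft_force();command_gripper(0.0)
print("grip",get_grip_width()*88,get_tcp_pos(),f0,get_ft_force())
g=get_tcp_pos();np.save("grasp.npy",g)
movel([.502,.2275,.24],v=.1)
T,K=wristT(); im=read_camera("wrist"); cv2.imwrite("pics/w2.png",im[:,:,::-1]); np.save("w2T.npy",T)
for n in("top","side"): cv2.imwrite(f"pics/{n}2.png",read_camera(n)[:,:,::-1])
p=get_tcp_pos();print(p,get_grip_width()*88,get_ft_force(),get_time(),get_ee_rot())
print(proj("",p-[0,0,.101],T,K),proj("",p-[0,0,.06],T,K),proj("side",p-[0,0,.101]),proj("top",p-[0,0,.101]))
a=im[:,:,::-1];a=a[80:260,180:340];cv2.imwrite("pics/w2z.png",cv2.resize(a,None,fx=3.3,fy=3.3,interpolation=cv2.INTER_CUBIC))
a=cv2.imread("pics/side2.png")[150:250,140:240];cv2.imwrite("pics/s2z.png",cv2.resize(a,None,fx=5,fy=5,interpolation=cv2.INTER_CUBIC))
E
```

```text
grip 14.772380220976972 [0.502  0.2275 0.111 ] [-0.2507  0.078  -0.0014] [-0.0443  0.4125 -0.2356]
[0.5017 0.2274 0.2394] 15.59114240619261 [0.96   0.5186 0.1547] 7.3667 [ 0.0002  1.      0.     -0.0005]
[257.7073 180.5793] [257.528  192.3655] [189.9278 221.6985] [148.8667 196.9472]
```

View pics/w2z.png

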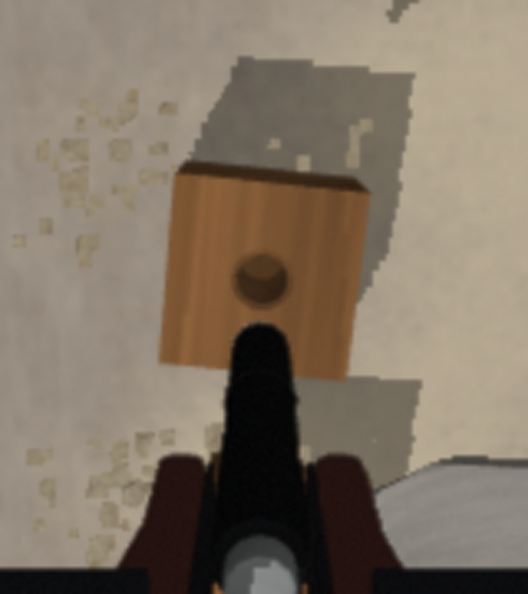

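View pics/s2z.png

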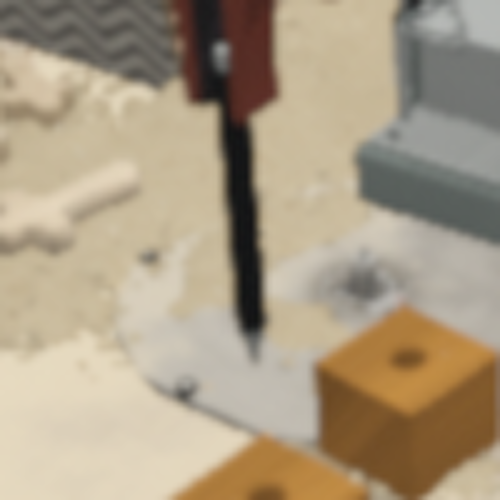

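```bash
python3 - <<'E'
from h import *
T=np.load("w2T.npy");K=camera_info("wrist")["intrinsics"];p=np.array([.5017,.2274,.2394])
for d in [(0,.008,.081),(-.008,0,.081),(.008,0,.081),(0,.0025,.101),(0,.008,.04)]: print(d,proj("",p+[d[0],d[1],-d[2]],T,K))
print("hole",plane("",180+261/3.3-.35,80+281/3.3-.35,.06,T,K))
print(proj("side",p),proj("side",p-[0,0,.081]),proj("side",p-[0,0,.101]))
E
```

```text
(0, 0.008, 0.081) [257.6169 177.1392]
(-0.008, 0, 0.081) [248.656  185.8714]
(0.008, 0, 0.081) [266.588  185.8804]
(0, 0.0025, 0.101) [257.7019 177.9874]
(0, 0.008, 0.04) [257.4067 189.4077]
hole [0.5027 0.2275 0.06  ]
[186.708  183.1021] [189.3145 214.4392] [189.9191 221.7088]
```

The prod hangs straight in the hand: in the side view the tip is at (190.6,221.6) against (189.9,221.7) predicted. The wrist view puts the hole at (0.5027,0.2275). Next I'll hover over the left stud and check it with the wrist camera.

```bash
python3 - <<'E'
from h import *
movel([.502,.2275,.27],v=.1)
movel([.567,-.101,.25],v=.25)
T,K=wristT(); im=read_camera("wrist"); cv2.imwrite("pics/w3.png",im[:,:,::-1]); np.save("w3T.npy",T)
s=read_camera("side")
p=get_tcp_pos();print(p,get_ft_force(),get_time(),get_grip_width()*88)
print(proj("",[.567,-.101,.061],T,K))
a=im[100:260,180:340,::-1];cv2.imwrite("pics/w3z.png",cv2.resize(a,None,fx=3.5,fy=3.5,interpolation=cv2.INTER_CUBIC))
a=s[120:230,190:310,::-1];cv2.imwrite("pics/s3z.png",cv2.resize(a,None,fx=5,fy=5,interpolation=cv2.INTER_CUBIC))
E
```

```text
[ 0.5669 -0.1     0.2501] [-0.071  -0.0882 -1.1272] 9.4083 15.66290470446566
[257.9462 164.2895]
```

View pics/w3z.png

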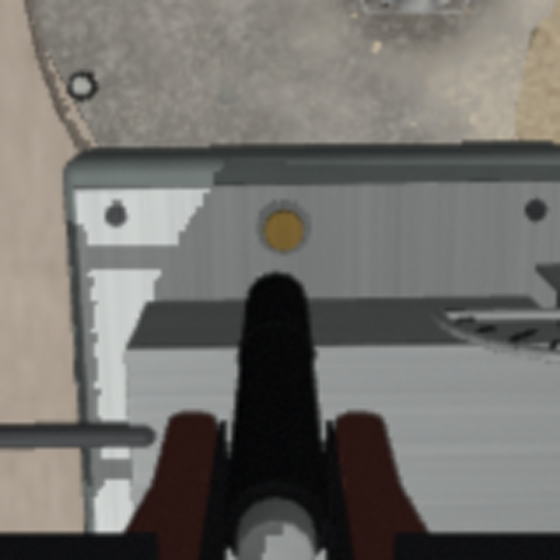

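View pics/s3z.png

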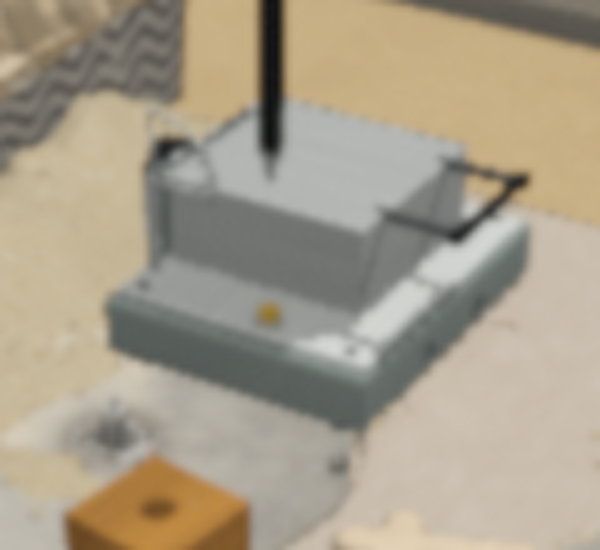

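The wrist view shows the left stud at about (261,166). Allowing for its ~1.7 mm x-bias that gives (0.569,-0.1028), which agrees with the top camera's (0.568,-0.1022). I'll touch down now.

```bash
python3 - <<'E'
from h import *
movel([.5688,-.1025,.18],v=.12);wait(.2)
print(get_tcp_pos(),get_ft_force())
r=movel([.5688,-.1025,.155],v=.02,until_force=4)
print(r,get_tcp_pos(),get_ft_force());wait(.7)
print(get_tcp_pos(),get_ft_force(),get_grip_width()*88)
s=read_camera("side")[120:230,190:310,::-1];cv2.imwrite("pics/s4z.png",cv2.resize(s,None,fx=5,fy=5,interpolation=cv2.INTER_CUBIC))
s=read_camera("wrist")[100:260,180:340,::-1];cv2.imwrite("pics/w4z.png",cv2.resize(s,None,fx=3.5,fy=3.5,interpolation=cv2.INTER_CUBIC))
print(get_time())
E
```

```text
[ 0.5694 -0.1026  0.1809] [-0.7213 -0.4001 -0.6995]
True [ 0.569  -0.1026  0.1618] [-0.4294  0.2339  4.4248]
[ 0.5689 -0.1025  0.1618] [ 0.1211 -0.0979  5.506 ] 15.294849460357893
12.0167
```

View pics/s4z.png

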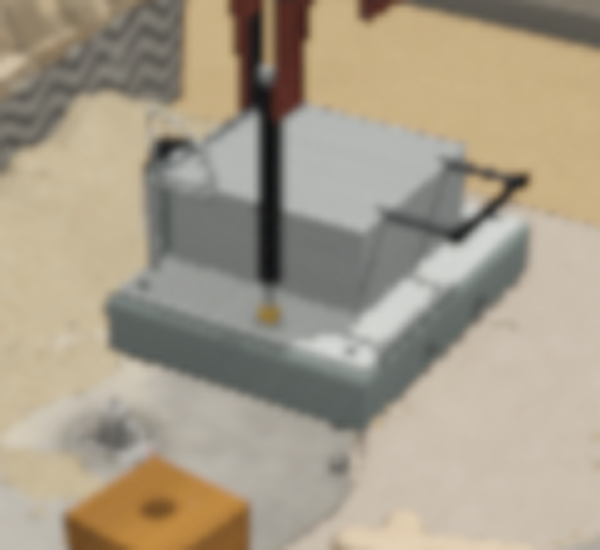

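View pics/w4z.png

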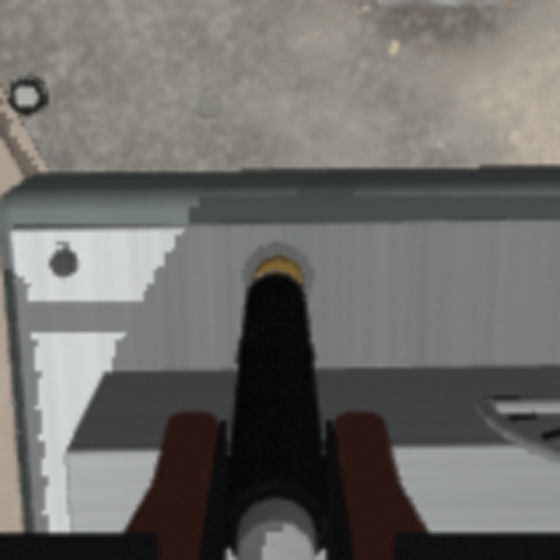

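The tip stands on the left stud with about 6 N on it, and the contact height of 0.1618 matches the 0.162 expected. Now the right stud.

```bash
python3 - <<'E'
from h import *
movel([.5688,-.1025,.25],v=.15)
movel([.5716,-.2922,.25],v=.2)
movel([.5716,-.2922,.185],v=.12);wait(.2)
T,K=wristT(); im=read_camera("wrist");np.save("w5T.npy",T)
print(get_tcp_pos(),get_ft_force(),get_time(),get_grip_width()*88)
print(proj("",[.5716,-.2922,.061],T,K))
a=im[100:260,180:340,::-1];cv2.imwrite("pics/w5z.png",cv2.resize(a,None,fx=3.5,fy=3.5,interpolation=cv2.INTER_CUBIC))
E
```

```text
[ 0.572  -0.2925  0.1859] [-0.02   -0.4043 -0.9383] 14.8 15.17653880171199
[257.0099 174.7573]
```

View pics/w5z.png

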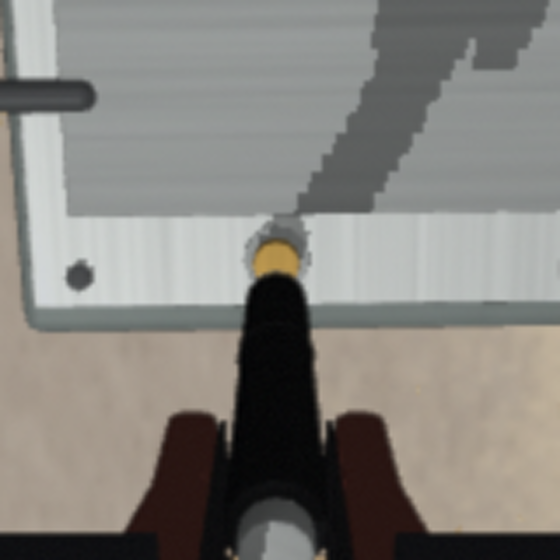

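The right stud is in line: its far edge is at row 168.4 (167.6 expected) and its centre at column 259 (258.7 expected). Touching down.

```bash
python3 - <<'E'
from h import *
r=movel([.5716,-.2922,.155],v=.02,until_force=4)
print(r,get_tcp_pos(),get_ft_force());wait(.7)
print(get_tcp_pos(),get_ft_force(),get_grip_width()*88)
s=read_camera("wrist")[100:260,180:340,::-1];cv2.imwrite("pics/w6z.png",cv2.resize(s,None,fx=3.5,fy=3.5,interpolation=cv2.INTER_CUBIC))
print(get_time())
E
```

```text
True [ 0.5718 -0.2923  0.1618] [-0.2344  0.788   3.7382]
[ 0.5717 -0.2923  0.1618] [ 0.5765 -0.8192  5.7731] 14.971119847033275
16.625
```

View pics/w6z.png

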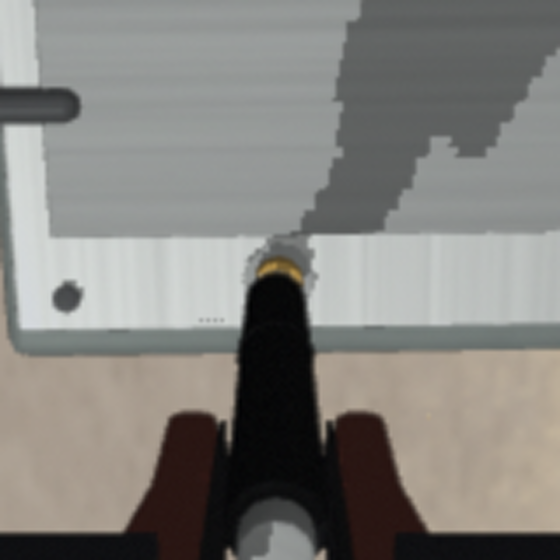

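On the right stud with about 6 N. Returning the prod to the holder at the pose it was grasped from.

```bash
python3 - <<'E'
from h import *
movel([.5716,-.2922,.28],v=.2)
movel([.502,.2275,.28],v=.3)
movel([.502,.2275,.178],v=.12);wait(.3)
print(get_tcp_pos(),get_ft_force(),get_time())
T,K=wristT(); a=read_camera("wrist")[80:260,180:340,::-1];cv2.imwrite("pics/w7z.png",cv2.resize(a,None,fx=3.3,fy=3.3,interpolation=cv2.INTER_CUBIC))
r=movel([.502,.2275,.111],v=.05,until_force=5)
print(r,get_tcp_pos(),get_ft_force(),get_time())
E
```

```text
[0.5022 0.2276 0.1785] [ 0.9804  0.0963 -0.7892] 20.5667
False [0.5022 0.2276 0.1113] [ 0.1642  0.3158 -0.4865] 22.1083
```

View pics/w7z.png

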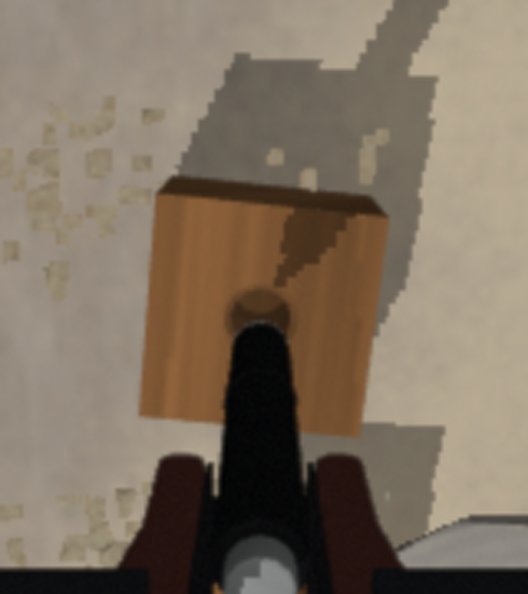

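The prod slid in cleanly to 0.111. I'll release it, rise clear and check.

```bash
python3 - <<'E'
from h import *
command_gripper(0.7);wait(.5)
print(get_grip_width(),get_ft_force())
movel([.502,.2275,.27],v=.12)
T,K=wristT(); a=read_camera("wrist")[:,:,::-1];cv2.imwrite("pics/w8.png",a)
s=read_camera("side")
t=read_camera("top")[:,:,::-1]
cv2.imwrite("pics/s8z.png",cv2.resize(s[130:290,160:310,::-1],None,fx=3.7,fy=3.7,interpolation=cv2.INTER_CUBIC))
print(get_tcp_pos(),get_time(),proj("side",[.5015,.2275,.168]),proj("",[.502,.2275,.168],T,K))
E
```

```text
0.7023507619234645 [ 0.5127  0.7794 -0.8816]
[0.5017 0.2274 0.2693] 25.0917 [189.0611 210.9364] [258.4211 180.472 ]
```

View pics/w8.png

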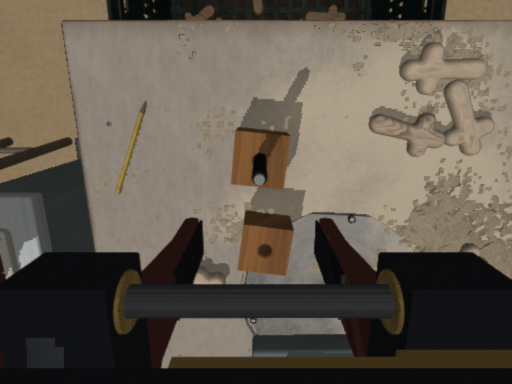

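View pics/s8z.png

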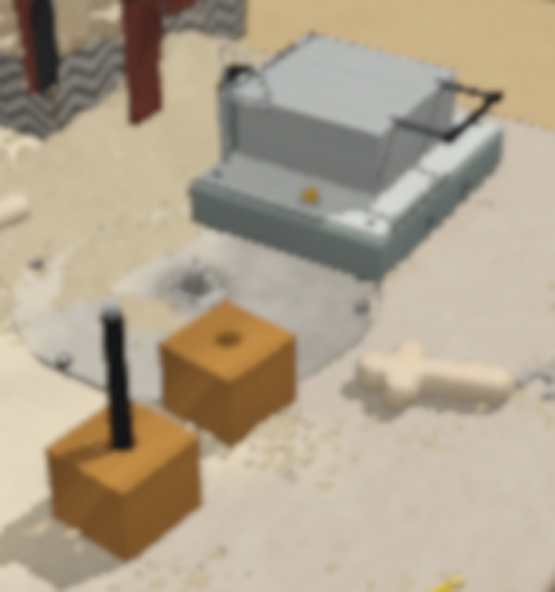

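The prod stands home as at the start, with its cap again at (112,310) in the zoomed side view. Next I'll hover over the hood handle and check the bar.

```bash
python3 - <<'E'
from h import *
y=.0148;q=[0,np.cos(y/2),np.sin(y/2),0]
command_gripper(.4)
movel([.4695,-.199,.27],frame=q,v=.25) 
movel([.4695,-.199,.2],v=.15);wait(.2)
T,K=wristT(); im=read_camera("wrist");cv2.imwrite("pics/w9.png",im[:,:,::-1]);np.save("w9T.npy",T)
print(get_tcp_pos(),get_ee_rot(),get_time(),get_grip_width())
for d in(-.045,-.041,.041,.045): print(d,proj("",[.4695-d*y,-.199+d,.115],T,K))
E
```

```text
[ 0.4701 -0.1992  0.201 ] [0.0004 1.     0.0074 0.0008] 28.425 0.39816093291356025
-0.045 [256.5157 230.2914]
-0.041 [256.51   226.3403]
0.041 [256.384  138.7271]
0.045 [256.3774 134.103 ]
```

View pics/w9.png

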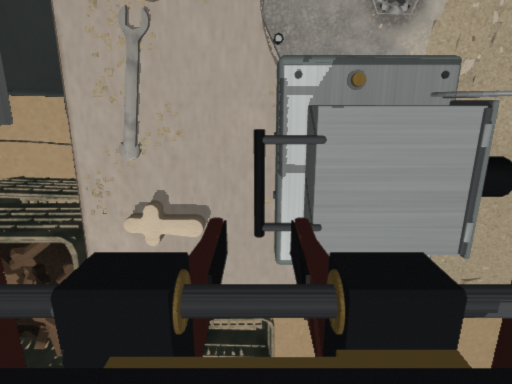

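The bar shows at column 259.5 (256.5 predicted, mostly the known bias), with the stays at rows 140 and 227 as predicted. Descending to grip it.

```bash
python3 - <<'E'
from h import *
r=movel([.4703,-.1995,.097],v=.08,until_force=8)
wait(.2);print(r,get_tcp_pos(),get_ft_force())
command_gripper(0.0);wait(.2)
print(get_grip_width()*88,get_tcp_pos(),get_ft_force(),get_ft_torque(),get_time())
im=read_camera("side")[110:240,190:330,::-1];cv2.imwrite("pics/s10.png",cv2.resize(im,None,fx=4.5,fy=4.5,interpolation=cv2.INTER_CUBIC))
E
```

```text
False [ 0.4705 -0.1996  0.0974] [-0.4218  0.4213  0.2037]
0.7414147587311011 [ 0.4703 -0.1995  0.097 ] [ 0.1479 -0.0376 -0.4418] [-0.0784 -0.076  -0.0181] 30.95
```

View pics/s10.png

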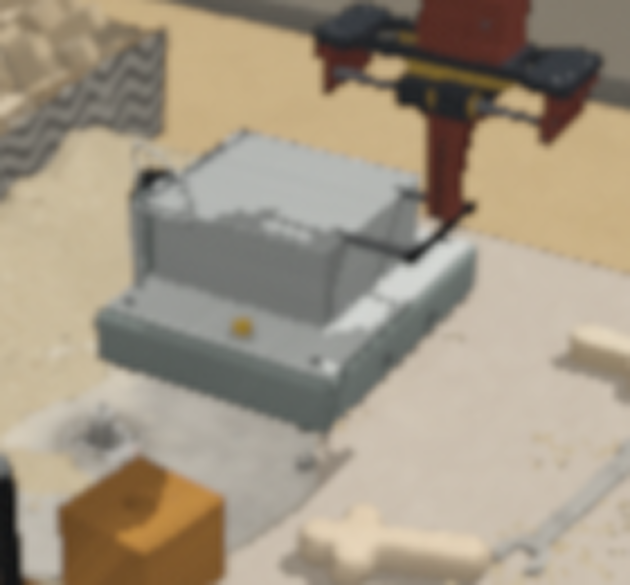

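The grip width of 0.7 mm says the fingers closed on nothing. I'll look before moving.

```bash
python3 - <<'E'
from h import *
print(get_grip_width()*88,get_tcp_pos(),get_ft_force(),get_ee_rot())
p=get_tcp_pos()
im=read_camera("wrist");cv2.imwrite("pics/w11.png",im[:,:,::-1])
s=read_camera("side");print("tcp side",proj("side",p),"grasp",proj("side",p+[0,0,.019]))
a=s[140:190,260:320,::-1];cv2.imwrite("pics/s11.png",cv2.resize(a,None,fx=10,fy=10,interpolation=cv2.INTER_CUBIC))
print(get_time())
E
```

```text
0.2363059055124178 [ 0.4703 -0.1995  0.097 ] [-0.3967 -0.3492  0.4269] [-0.      1.      0.0074 -0.    ]
tcp side [287.2116 166.2607] grasp [287.611  160.7417]
31.1
```

View pics/w11.png

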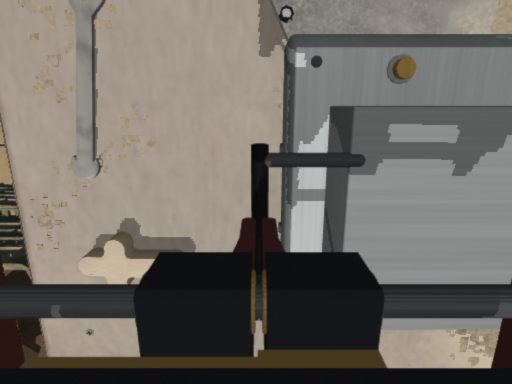

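View pics/s11.png

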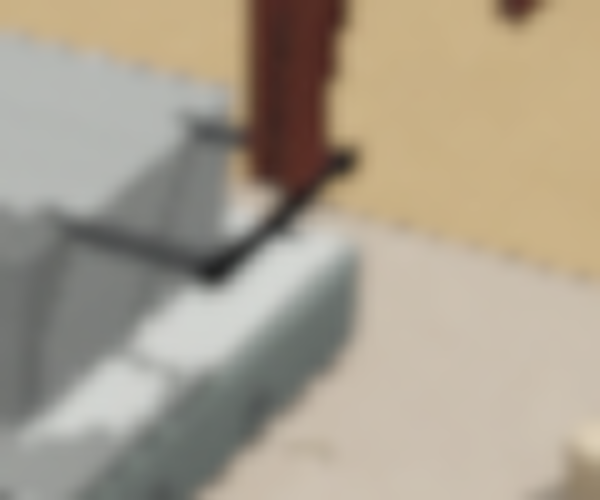

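```bash
python3 - <<'E'
from h import *
for z in (.2693,.2883,.298): print(z,[proj("side",[.5017+s*.036,.2274,z]) for s in(-1,1)])
print("s8 tips at",(145/3.7+160,122/3.7+130),(45/3.7+160,92/3.7+130))
for z in(.1618,.181,.19):print(z,proj("side",[.569,-.1025,z]))
print("s4 tip at",(265/5+190,115/5+120))
for z in(.097,.116,.125):print(z,proj("side",[.4703,-.1995,z]))
print("s11",(288/10+260,183/10+140))
E
```

```text
0.2693 [array([199.4779, 175.3465]), array([172.4054, 166.2337])]
0.2883 [array([198.9637, 167.1073]), array([171.5794, 158.2032])]
0.298 [array([198.6961, 162.8193]), array([171.1498, 154.027 ])]
s8 tips at (199.1891891891892, 162.97297297297297) (172.16216216216216, 154.86486486486487)
0.1618 [243.1753 151.0896]
0.181 [243.2056 145.0732]
0.19 [243.22   142.2157]
s4 tip at (243.0, 143.0)
0.097 [287.2075 166.2581]
0.116 [287.6069 160.7391]
0.125 [287.7984 158.0923]
s11 (288.8, 158.3)
```

In three pictures the real fingertips sit about 28 mm above the reported TCP: 162.8 against 163.0 here, with similar agreement at s4 and s11. So the fingers closed just above the bar (z≈0.125), and reading the pictures and not the stated TCP is right here. I'll open, go about 27 mm lower, which still keeps even the nominal TCP above the base, and grip again.

```bash
python3 - <<'E'
from h import *
movel([.4703,-.1995,.115],v=.1)
command_gripper(.4)
r=movel([.4703,-.1995,.07],v=.05,until_force=6)
wait(.2);print(r,get_tcp_pos(),get_ft_force())
im=read_camera("side")[140:190,260:320,::-1];cv2.imwrite("pics/s12.png",cv2.resize(im,None,fx=10,fy=10,interpolation=cv2.INTER_CUBIC))
if not r:
    command_gripper(0.0);wait(.2)
    print(get_grip_width()*88,get_tcp_pos(),get_ft_force(),get_ft_torque())
    im=read_camera("side")[140:190,260:320,::-1];cv2.imwrite("pics/s13.png",cv2.resize(im,None,fx=10,fy=10,interpolation=cv2.INTER_CUBIC))
print(get_time())
E
```

```text
False [ 0.4706 -0.1996  0.0703] [0.5133 0.0424 1.0549]
9.182625372409584 [ 0.4709 -0.1996  0.0701] [ 4.1572  2.6517 -1.6451] [ 0.1946 -0.7589  0.0325]
34.2333
```

View pics/s13.png

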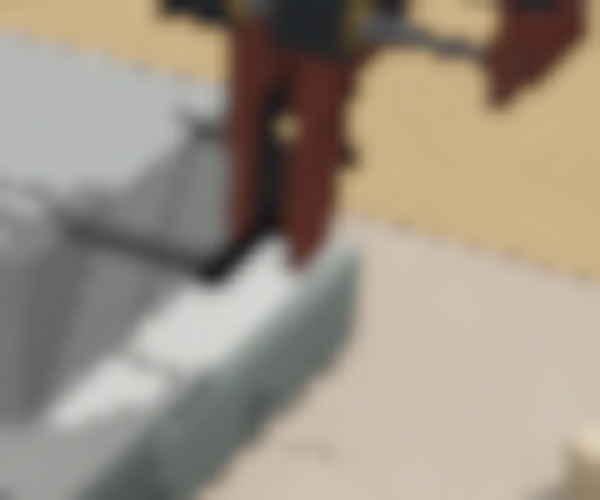

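The grip width of 9.2 mm matches the bar, and the fingers straddle it in the picture. Lifting along the arc.

```bash
python3 - <<'E'
from h import *
p0=np.array([.4709,-.1996,.0701])
def P(a):
    d=.195*(1-np.cos(a));return p0+[d,.0148*d,.195*np.sin(a)]
for a in np.radians([4,10,17,24,31,38,45]):
    movel(P(a),v=.07)
    f=get_ft_force();print(np.degrees(a),get_tcp_pos(),f,get_grip_width()*88)
    if np.linalg.norm(f)>35:print("stop");break
wait(.3)
print(get_tcp_pos(),get_ft_force(),get_ft_torque(),get_time())
s=read_camera("side");np.save("s14.npy",s)
im=s[90:240,190:330,::-1];cv2.imwrite("pics/s14.png",cv2.resize(im,None,fx=4,fy=4,interpolation=cv2.INTER_CUBIC))
im=read_camera("wrist")[:,:,::-1];cv2.imwrite("pics/w14.png",im)
E
```

```text
4.0 [ 0.4713 -0.1996  0.0837] [ 4.4157 -0.3466 -2.8104] 9.09373462723045
10.0 [ 0.4738 -0.1997  0.1039] [ 3.2182 -1.6025 -2.5658] 9.291469856314842
17.0 [ 0.4793 -0.1995  0.1273] [ 1.1103 -1.5666 -3.2843] 9.066049213023225
24.000000000000004 [ 0.4873 -0.1994  0.1496] [-3.6958 -2.5456 -1.3826] 9.147236346926844
31.0 [ 0.4977 -0.1992  0.1705] [-6.2399 -1.9271  0.8793] 9.684580472909204
38.0 [ 0.5105 -0.199   0.1903] [-9.7822 -2.7288  4.0034] 8.839896837920472
45.0 [ 0.5257 -0.1988  0.2085] [-12.4514  -2.2508   8.8655] 9.138652645434
[ 0.5255 -0.1988  0.2083] [-11.9687  -3.1365   8.2427] [-0.4442  2.1456  0.0142] 37.7833
```

View pics/s14.png

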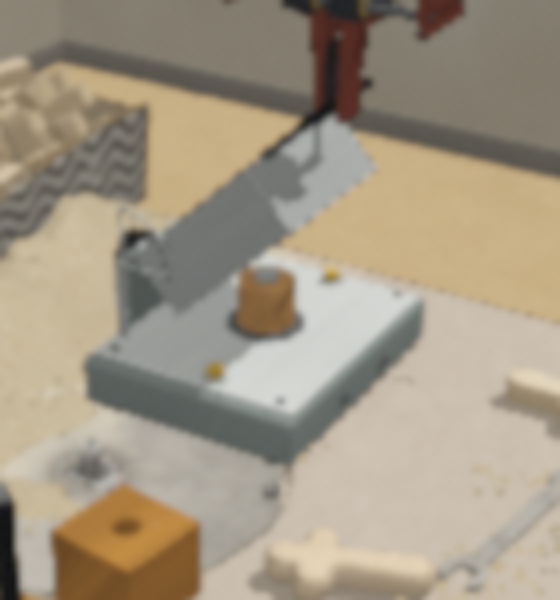

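View pics/w14.png

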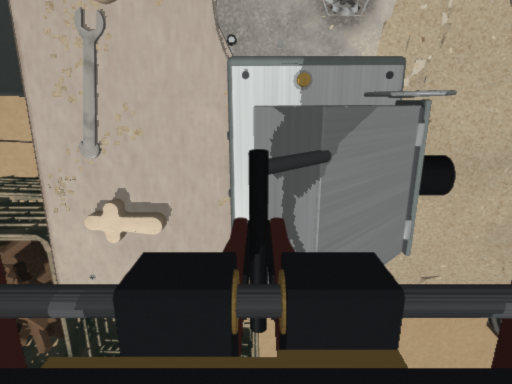

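The hood is up and held. I'll measure the angle with the side and top cameras.

```bash
python3 - <<'E'
from h import *
s=read_camera("side");t=read_camera("top")
cv2.imwrite("pics/s15.png",cv2.resize(s[108:172,214:294,::-1],None,fx=9,fy=9,interpolation=cv2.INTER_CUBIC))
cv2.imwrite("pics/t15.png",cv2.resize(t[120:230,255:355,::-1],None,fx=5,fy=5,interpolation=cv2.INTER_CUBIC))
# expected pixel positions for given angles
hx=np.array([.6655,-.196,.115]);y=.0148
X=np.array([1,y,0]);Y=np.array([-y,1,0]);Z=np.array([0,0,1.])
for a in(40,45,50):
    r=np.radians(a);f=-X*np.cos(r)+Z*np.sin(r);n=X*np.sin(r)+Z*np.cos(r)
    for nm,pt in dict(barL=hx+.195*f+.046*Y,frontTopL=hx+.145*f+.07*Y,frontTopR=hx+.145*f-.07*Y,frontBotL=hx+.145*f-.058*n+.07*Y,hingeL=hx+.07*Y).items():
        u=proj("side",pt);v=proj("top",pt)
        print(a,nm,((u+.5-[214,108])*9).round(),((v+.5-[255,120])*5).round())
print(get_time())
E
```

```text
40 barL [496. 150.] [223. 363.]
40 frontTopL [351. 244.] [164. 290.]
40 frontTopR [554. 107.] [447. 292.]
40 frontBotL [449. 397.] [153. 371.]
40 hingeL [ 70. 423.] [143. 106.]
45 barL [466. 105.] [227. 336.]
45 frontTopL [329. 211.] [166. 270.]
45 frontTopR [533.  77.] [452. 272.]
45 frontBotL [437. 357.] [156. 360.]
45 hingeL [ 70. 423.] [143. 106.]
50 barL [432.  62.] [231. 307.]
50 frontTopL [304. 180.] [168. 249.]
50 frontTopR [511.  48.] [457. 251.]
50 frontBotL [422. 318.] [159. 347.]
50 hingeL [ 70. 423.] [143. 106.]
37.9833
```

View pics/s15.png

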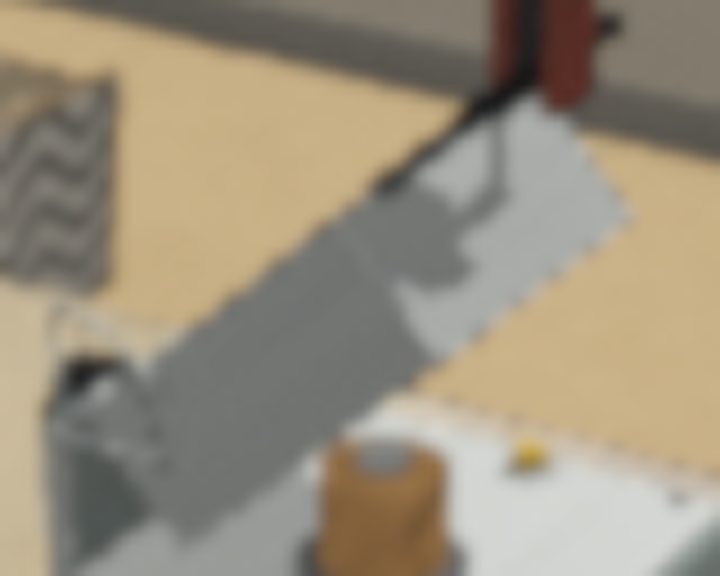

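View pics/t15.png

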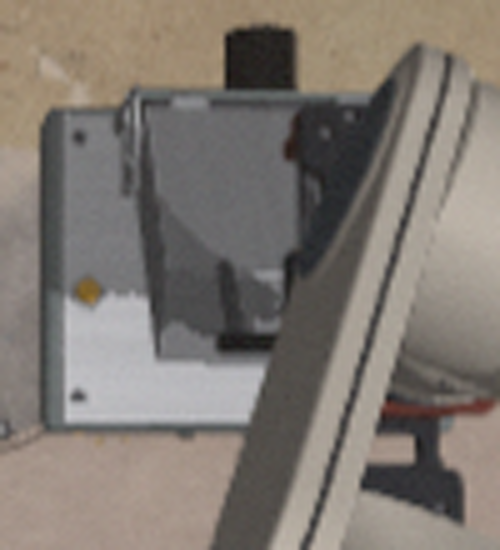

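The estimates agree on about 44 to 45°: bar end at side (470,108) against (466,105) predicted for 45°, and lower front corner at side (435,360) against (437,357). The top view's bar end gives about 44°. The grip is steady, so I'm handing in.

```bash
python3 - <<'E'
from h import *
print(get_grip_width()*88,get_ft_force(),np.abs(get_qvel()).max(),get_time())
job_done();print("done",get_time())
E
```

```text
9.26805723354958 [-11.3042  -2.8002   8.5541] 0.0017539374541587567 37.9833
the job is handed in; nothing more can be done
the job is handed in; nothing more can be done
```

I handed the job in at 38 s of the allowed 72 s. My checks show every step met, but `job_done()` reports no verdict.

- **Studs:** I took the prod from the far-left holder and rested its tip on the left stud, then the right. Each held about 5.5–6 N for about 0.7 s, at the expected contact height and with the hood shut.
- **Prod:** It slid back to its original depth with no resistance and was let go. In the side picture afterwards its cap was where it had been at the start.
- **Hood:** The fingers grip the handle bar, reading 9.3 mm on the 10 mm bar. The side and top pictures put the hood at about 44–45°; a single corner in the side view read about 43°. The arm was still, with joint speeds below 0.002 rad/s.

Some things disagreed or went wrong:

- **First grip missed:** My first close on the handle caught nothing. In the pictures the real fingertips sit about 28 mm above the reported TCP. I reopened, went lower and gripped the bar without touching anything else. The same offset means the prod was held nearer its cap than I planned, but it did not slip.
- **Wrist camera bias:** It read about 2 mm off in x, and I allowed for that.
- **Push at the end:** About 14 N remains between gripper and hood, well under the 40 N and 120 N limits. The arc radius I used was probably slightly off.
- **Bystanders:** I didn't measure them at the end. Both were still in view late in the job, nothing passed near them, and no contact showed.

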